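Put the broad chisel back in its case

ROBOT

A 6-joint arm with a two-finger parallel gripper is mounted at the origin on a cart in front of the work surface, level with it; the furniture and walls round the work are solid. World frame = base frame: x ahead of the robot, y to its left, z up, the work surface at z = 0. Lengths are in m, angles in degrees, forces in N, time in s.
With the tool pointing down it reaches from about 0.35 to 0.875 m from the base axis. Payload 4.2 kg.
Tool frame: the origin (TCP) lies midway between the tips of the shut fingers; the grasp point (between the pads) lies 19 mm behind it; y points along the fingers, x is the direction in which the jaws open and shut, and the axes are right-handed (so a half turn about y gives the same grasp; the last joint's range is limited). The gripper opens to 87 mm and grips with 3 to 60 N. Pads are 19 mm wide; open, the fingers measure 117 mm over their backs; the gripper's body (75 mm by 190 mm) begins 51 mm behind the grasp point.
Start: joints at [87.067, 22.042, 0.453, 0, -68.411, -14.817], TCP at [0.191, 0.595, 0.223] pointing down, gripper open.
Joint ranges: [-179.83, 179.83], [-69.29, 118.12], [-61.27, 80.66], [-181.25, 117.63], [-171.15, -9.14], [-177.46, 177.46]. Speed limits (degrees/s): [159.86, 159.86, 180, 180, 180, 180].

INTERFACE

Orientations are given as a 3x3 rotation matrix whose columns are the frame's x, y, z axes.
In Python, from station import * gives the robot as it stands.
- The arm moves only by the tool jog_arm, never from a script. Its argument "series" is a list of rows, each a list of 3 entries, a list of its own where there are three numbers: the shift along the tool's x, y, z in m, then the turn, a rotation vector about the tool's x, y, z in degrees, then the finger opening in m, from 0 to 0.087. A call has 1 to 10 rows; each row shifts and turns the commanded pose from where the row before left it, along the tool's axes as they then stand; what a row does not reach is not made up. A row lasts 1/8 s, in which the tool goes at most 62.5 mm and 10.7 degrees, less where a joint would pass 70% of its speed; a pose out of reach is approached as far as the arm can. A call is refused whole if a number of a shift passes 0.0625 or a number of a turn 10.7, either way. A call with a gripper value outside its range is refused whole. The fingers move at their own pace and stop on an object; the grip force is fixed at half the most. Time passes only in rows, so rows that do not move let the fingers close. It gives the time, the measured TCP pose, the force and the opening at its end, in the units of the state.
- sense(): the state, without advancing time (a new reading comes with each control period).
- capture(name): name is "scene" or "side" or "wrist"; returns the picture (400x640x3 uint8, red, green, blue); there is no depth.
- camera_info(name): a dict with "fx", "fy", "cx", "cy" (pixels), "k1" (the pictures are not rectified: a ray, as slopes to the right and down, at radius r is drawn at 1 + k1 r^2 times it, then the intrinsics apply), "rvec" (rotation vector, rad) and "tvec" (3), from world to camera coordinates, as OpenCV has them. Camera axes: x right, y down, z forward; pixel columns grow to the right and rows downward; lengths in m; the calibration is good to about 2 mm. A picture is of the moment at which its call begins: read the wrist's pose just before it. camera_info takes no time and is no camera call; for the wrist camera it gives the pose at the moment of the call.
- finish_job(): hands the job in, once; it reports no verdict.
The state is a dict: "time_s": time; "joints": joint angles; "joint_velocities": joint speeds; "effort": joint torques, N m; "tcp_pos": TCP position; "ee_rot": TCP orientation; "wrist_force": force on the tool from outside, world axes, zero at the start; "moment": the same for the moment, N m; "gripper_width": opening from 0.0 (shut) to 1.0 (fully open).
Only numpy, scipy, OpenCV 4.12 (cv2) and the standard library are available. Lean on these libraries where they do the work, as an engineer would, in place of code of your own. Each camera call takes 0.05 s, during which the arm holds its last target. There are 200 camera calls.

TASK

The broad cold chisel lying on the bench belongs in the closed wooden chisel case. Lift the case's lid by its bar handle, right over until it rests on its stop by itself, never letting it slam either way; then lay the chisel gently into the one empty place of the rack, edge to the same side as its two neighbours and lying down in both notches. Leave the lid open, as more tools follow, and do not disturb the two narrow chisels or the other things on the bench.

Things in the scene. Friction and masses are not known exactly. Their poses are not given: they have to be found in the camera images.
- chisel_case: Closed flat wooden case on the bench, does not move: 146 mm deep (x), 196 wide (y), body 46 high, 62 with the lid shut, walls 7. Origin: centre of the underside; x to the hinged back, y to the left seen from the front. Inside, chisels lie along y, edges to -y, at x = -32 (empty place), +10 and +42 mm, in two notched strips 16 mm thick (tops at z = 30); fingers have the 82 mm between the strips.
- case_lid (a joint): Lid angle: 0 shut, grows as the lid is lifted, 1.83 rad = resting on its stop, 15 degrees past upright. The lid (0.3 kg) swings loosely: before upright it falls shut, past upright it falls onto its stop.
- lid_hinge (a point): On the lid's hinge axis (parallel to the case's y), at the middle of the case's back upper edge, 46 mm above the case's underside.
- lid_handle (a point): Middle of the lid's bar handle: round steel bar 10 mm thick, along the case's y, 104 mm long, held at both ends, 34 mm in front of the lid's front (29 mm free behind the bar). Lid shut: 54 mm above the case's underside. It turns with the lid: 180 mm in front of and 8 mm above the hinge axis in the lid's own directions.
- free_place (a point): Middle of the empty place in the case, at the height of its shank notch floor (16 mm above the case's underside); axes of the case. Case floor 9 mm below it, front wall's inner face at x = -34 mm, next chisel's axis at x = +42 mm, end walls' inner faces at y = +/-91 mm.
- shank_notch (a point): Middle of the empty place's shank notch floor, in the strip at y = +46 mm: notch 19 mm wide, 14 mm deep, mouth flared by 4 mm a side.
- edge_notch (a point): Middle of the empty place's edge notch floor, in the strip at y = -52 mm: notch 26 mm wide, 12 mm deep, mouth flared by 4 mm a side.
- broad_chisel: Cold chisel to be put away: dark octagonal steel bar 15 mm across, 150 long, 0.18 kg, flaring to a bright cutting edge 22 mm wide. Origin: middle of its length at its underside; y along it, head at +75 mm, edge at -75 mm; z up. Straight 15 mm shank from y = -15 to +62; centre of mass at y = +5 mm. Seated, its origin is 0.5 mm below the shank notch floor's height.
- broad_edge (a point): Middle of the broad chisel's cutting edge, 74 mm from its origin along -y and 8 mm above its underside.
- narrow_chisel_1: Narrow cold chisel in the middle place of the case: octagonal bar 15 mm across, 155 mm long, edge 14 mm wide. Origin: middle of its length at its underside; y along it, edge at -y. To be left alone.
- narrow_chisel_2: Narrow cold chisel like the other, in the place nearest the hinge. To be left alone.
- brush: Flat bristle brush 202 x 48 x 15 mm lying behind and to the right of the case; origin under its middle, y along it. To be left alone.
- tin: Open round metal tin, 66 mm across, 91 mm high, standing behind and to the left; origin: centre of its underside. To be left alone.
- tape: Roll of tape 93 mm across, 24 mm high, lying flat to the right of the case; origin: centre of its underside. To be left alone.
- hammer: Rock hammer 302 x 150 x 34 mm with a rubber grip, lying at the right of the bench; origin under its middle. To be left alone.

How it is judged (in metres and radians):
On the way:
1. The lid lies open on its stop, let go by the robot (value of joint case_lid above 1.77 rad and contact force between each of the arm, the fingers and case_lid below 0.3 N), for 0.3 s.
At the end, for the whole second after the job is handed in: The lid rests open on its stop (over 1.77 of 1.83 rad). The broad chisel lies at rest in the empty place, edge to the side of the others: within 5 mm across, 14 mm along, 4 mm of its seated height (edge 5 mm), turned by under 0.08 rad (value of joint case_lid above 1.77 rad and x of broad_chisel in the frame of free_place between -0.005 and 0.005 m and y of broad_chisel in the frame of free_place between -0.014 and 0.014 m and z of broad_chisel in the frame of free_place between -0.004 and 0.0035 m and x of broad_edge in the frame of free_place between -0.0065 and 0.0065 m and y of broad_edge in the frame of free_place below -0.05 m and z of broad_edge in the frame of free_place below 0.013 m and angle between the y axis of broad_chisel and the y axis of chisel_case, either way round below 0.08 rad and linear speed of broad_chisel below 0.02 m/s); the robot touches nothing.
It fails at once if The lid slams or is flung (faster than 3 rad/s) (velocity of joint case_lid above 3 rad/s or velocity of joint case_lid below -3 rad/s).
It fails at once if The chisel is dropped into the case (faster than 0.45 m/s within 45 mm above its seat) (horizontal distance between broad_chisel and free_place below 0.05 m and z of broad_chisel in the frame of free_place below 0.045 m and linear speed of broad_chisel above 0.45 m/s).
It fails at once if A narrow chisel is shifted by more than 12 mm (distance of any of narrow_chisel_1, narrow_chisel_2 from where it was at the start of the episode above 0.012 m).
It fails at once if The brush, tin, tape roll or hammer is shifted by more than 30 mm (distance of any of brush, tin, tape, hammer from where it was at the start of the episode above 0.03 m).
It also fails if it takes over 53 s, if anything falls off the work surface, if the arm or the gripper's body presses on something with over 40 N, if the wrist force passes 120 N, or if a joint passes its speed limit or range.

## Working session

There is one attempt and no reset: what is moved stays moved. The work goes in short steps, Python scripts to look and compute and a tool call to move; the robot and the scene stay as the last step left them, time stands still between calls to the robot, and variables do not carry over. Pictures are saved under pics/ and viewed, about 8 in all and at most 12, crops included, and the job is handed in when it is done.

Besides the shell and the picture viewer there is one more tool, called after "Request:" as a command line: name --argument value ..., lists and objects as JSON in quotes. jog_arm: Moves the arm, as the interface text tells. Its arguments: {"type":"object","properties":{"series":{"type":"array","items":{"type":"array"}}},"required":["series"]}

```bash
ls; mkdir -p pics; python3 - <<'E'
from station import *
import cv2,numpy as np
s=sense(); print({k:np.round(v,3).tolist() for k,v in s.items()})
for n in ("scene","side","wrist"):
    print(n,camera_info(n)); cv2.imwrite(f"pics/{n}0.png",capture(n)[:,:,::-1])
E
```

```text
pics
{'time_s': 0.0, 'joints': [87.067, 22.09, 0.381, -0.029, -68.41, -14.818], 'joint_velocities': [-0.05, 0.044, 0.017, 0.017, 0.085, -0.04], 'effort': [0.0, -39.067, 18.741, 4.22, 0.011, -0.0], 'tcp_pos': [0.19, 0.595, 0.221], 'ee_rot': [[-0.305, -0.001, 0.952], [-0.952, -0.002, -0.305], [0.002, -1.0, 0.0]], 'wrist_force': [0.133, -0.269, 0.403], 'moment': [-0.03, -0.006, 0.018], 'gripper_width': 0.999}
scene {'fx': 423.5114156544146, 'fy': 423.5114156544146, 'cx': 324.9931638485888, 'cy': 195.17074935888843, 'k1': -0.08722422075828964, 'rvec': array([ 2.20264223, -1.12262923,  0.439682  ]), 'tvec': array([-0.39176471,  0.39739109,  0.76536354])}
side {'fx': 441.7483917532715, 'fy': 441.7483917532715, 'cx': 320.85709296654244, 'cy': 202.79474394214236, 'k1': -0.08650575094452037, 'rvec': array([ 1.72025937, -2.17419205,  0.56611101]), 'tvec': array([0.08442213, 0.54782346, 0.8723648 ])}
wrist {'fx': 327.42726173092905, 'fy': 327.42726173092905, 'cx': 315.0068965971179, 'cy': 194.50675065072332, 'k1': -0.03027114432853694, 'rvec': array([-1.73542765,  2.37904964,  0.35397712]), 'tvec': array([ 0.62424624, -0.03637417,  0.39234278])}
```

View pics/scene0.png

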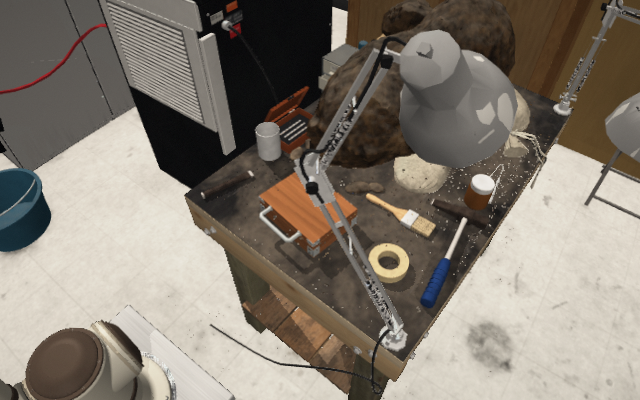

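View pics/side0.png

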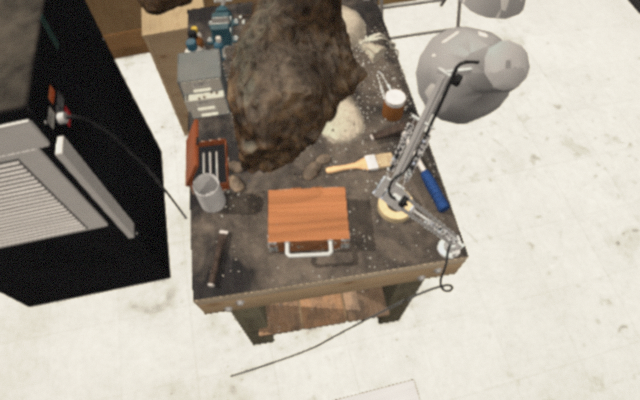

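```bash
cat > h.py <<'E'
from station import *
import cv2,numpy as np
def cam(n):
    c=camera_info(n); K=np.array([[c["fx"],0,c["cx"]],[0,c["fy"],c["cy"]],[0,0,1.]])
    return K,np.array([c["k1"],0,0,0,0]),cv2.Rodrigues(c["rvec"])[0],np.array(c["tvec"])
def proj(C,P):
    K,d,R,t=C; return cv2.projectPoints(np.atleast_2d(P).astype(float),cv2.Rodrigues(R)[0],t,K,d)[0][:,0]
def onz(C,uv,z):
    K,d,R,t=C; n=cv2.undistortPoints(np.array(uv,float).reshape(-1,1,2),K,d)[:,0]
    r=np.c_[n,np.ones(len(n))]@R; o=-R.T@t
    return o+r*((z-o[2])/r[:,2])[:,None]
E
python3 - <<'E'
from h import *
s=sense()
for n in("scene","side","wrist"):
    C=cam(n); print(n,"pos",(-C[2].T@C[3]).round(3),"axis",C[2][2].round(2),"tcp px",proj(C,s["tcp_pos"]).round(0))
C=cam("side"); print("side handle/case/chisel z=.06/.06/.01",onz(C,[[309,253],[268,190],[348,190],[349,238],[268,240]],.06).round(3).tolist(),onz(C,[[223,233],[209,286]],.008).round(3).tolist())
C=cam("scene"); print(onz(C,[[253,173],[205,200]],.008).round(3).tolist())
a=cv2.imread("pics/scene0.png")[150:270,170:370]; b=cv2.imread("pics/side0.png")[170:290,180:380]
cv2.imwrite("pics/crop0.png",np.vstack([cv2.resize(x,None,fx=2.5,fy=2.5,interpolation=2) for x in(a,b)]))
E
```

```text
scene pos [ 0.055 -0.428  0.843] axis [ 0.54  0.38 -0.75] tcp px [[ -2. 139.]]
side pos [0.072 0.071 1.029] axis [ 0.47 -0.11 -0.87] tcp px [[  9. 433.]]
wrist pos [0.267 0.571 0.385] axis [-0.28  0.09 -0.96] tcp px [[315. 247.]]
side handle/case/chisel z=.06/.06/.01 [[0.471, 0.004, 0.06], [0.664, 0.068, 0.06], [0.618, -0.131, 0.06], [0.487, -0.098, 0.06], [0.527, 0.093, 0.06]] [[0.597, 0.203, 0.008], [0.464, 0.254, 0.008]]
[[0.604, 0.195, 0.008], [0.457, 0.23, 0.008]]
```

View pics/wrist0.png

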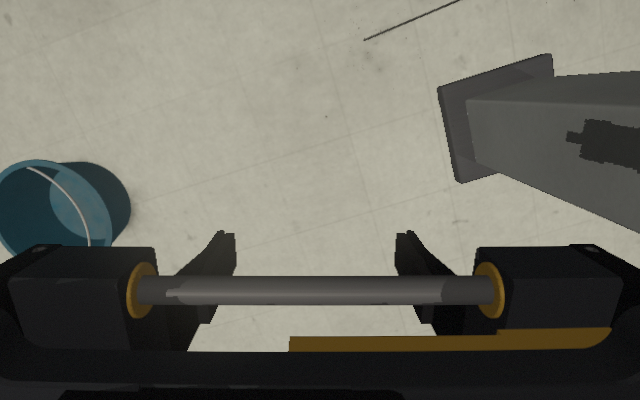

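View pics/crop0.png

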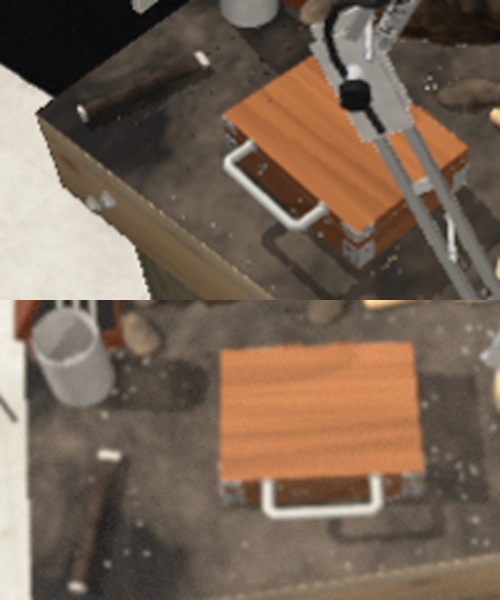

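The wrist view shows only the fingers and the floor. In the crops the case lid corners and white bar handle are clear. The chisel lies left of the case, with the wider bright end at the far side (scene ~(252,173)). A lamp arm and a rock are near, so I'll fit poses and triangulate them.

```bash
cat >> h.py <<'E'
def tri(obs):
    A=[];b=[]
    for C,uv in obs:
        K,d,R,t=C; n=cv2.undistortPoints(np.array(uv,float).reshape(1,1,2),K,d)[0,0]
        for i in(0,1): A.append(R[i]-n[i]*R[2]); b.append(n[i]*t[2]-t[i])
    x,r,_,_=np.linalg.lstsq(np.array(A),np.array(b),rcond=None); return x.round(3),np.sqrt(r).round(4)
E
python3 - <<'E'
from h import *
from scipy.optimize import least_squares
S,D=cam("side"),cam("scene")
lc={'bl':(73,98,62),'br':(73,-98,62),'fr':(-73,-98,62),'fl':(-73,98,62),'hl':(-107,52,54),'hr':(-107,-52,54)}
obs=[(S,'bl',268,190),(S,'br',345.2,187.2),(S,'fr',349.6,238),(S,'fl',267.6,242),(S,'hl',287.2,255.2),(S,'hr',331.2,254.4),
(D,'fl',260,196),(D,'fr',314.8,243.2),(D,'br',357,210),(D,'hl',262.8,214),(D,'hr',289.2,240)]
def T(p,q): 
    c,s=np.cos(p[2]),np.sin(p[2]); q=np.array(q)/1000; return [p[0]+c*q[0]-s*q[1],p[1]+s*q[0]+c*q[1],q[2]]
f=lambda p:np.concatenate([proj(C,T(p,lc[k]))[0]-(u,v) for C,k,u,v in obs])
r=least_squares(f,[.57,0,0.2],loss='soft_l1'); p=r.x
print("case",p.round(4),np.degrees(p[2]).round(2)); print(f(p).reshape(-1,2).round(1).tolist())
for k,q in dict(hinge=(73,0,46),handle=(-107,0,54),free=(-32,0,16)).items(): print(k,np.round(T(p,q),4))
for n,a,b in [("lamp elbow",(310,165),(385,190)),("lamp base",(395,335),(455,245)),("lamp top",(385,50),(465,68)),("head",(430,90),(462,85)),
 ("head2",(455,160),(420,85)),("chisel edge",(252,173.5),(223.3,232)),("chisel head",(203,195),(211,284)),("tin top",(267,128),(207,182))]:
    print(n,tri([(D,a),(S,b)]))
print("rock near edge if z=0,.1,.2", [onz(S,[[270,166],[300,160]],z).round(2).tolist() for z in(0,.1,.2)],[onz(D,[[330,165],[375,165]],z).round(2).tolist() for z in(0,.1,.2)])
E
```

```text
case [ 0.5755 -0.0165 -0.1841] -10.55
[[0.6, -0.8], [0.0, -1.1], [0.2, 0.1], [0.4, -0.4], [0.5, 0.0], [0.2, -1.1], [-1.2, -1.2], [-1.8, -0.2], [0.9, -1.6], [-3.0, 0.9], [-1.0, 1.2]]
hinge [ 0.6473 -0.0299  0.046 ]
handle [0.4703 0.003  0.054 ]
free [ 0.544  -0.0107  0.016 ]
lamp elbow (array([ 0.435, -0.132,  0.363]), array([0.0038]))
lamp base (array([ 0.419, -0.353,  0.034]), array([0.0001]))
lamp top (array([ 0.466, -0.227,  0.592]), array([0.0072]))
head (array([ 0.517, -0.269,  0.515]), array([0.0098]))
head2 (array([ 0.689, -0.301,  0.298]), array([0.0261]))
chisel edge (array([ 0.606,  0.203, -0.001]), array([0.0019]))
chisel head (array([0.468, 0.249, 0.005]), array([0.0008]))
tin top (array([0.697, 0.213, 0.098]), array([0.0027]))
rock near edge if z=0,.1,.2 [[[0.78, 0.05, 0.0], [0.78, -0.04, 0.0]], [[0.71, 0.05, 0.1], [0.71, -0.03, 0.1]], [[0.64, 0.05, 0.2], [0.64, -0.02, 0.2]]] [[[0.76, 0.05, 0.0], [0.84, -0.06, 0.0]], [[0.68, -0.01, 0.1], [0.75, -0.1, 0.1]], [[0.59, -0.07, 0.2], [0.65, -0.14, 0.2]]]
```

```bash
cat >> h.py <<'E'
from scipy.spatial.transform import Rotation as Ro, Slerp
import json
YAW=np.radians(-10.55)
def tool(yaw_deg,tilt=0):  # tool x in the horizontal at yaw, y down, then tilt about tool z
    a=np.radians(yaw_deg); x=np.array([np.cos(a),np.sin(a),0]); y=np.array([0,0,-1.])
    return np.c_[x,y,np.cross(x,y)]@Ro.from_euler('z',tilt,degrees=True).as_matrix()
def rows(wps,p=None,R=None,nd=4):
    """wps: (pos,R,n rows,opening)"""
    if p is None: s=sense(); p,R=np.array(s["tcp_pos"]),np.array(s["ee_rot"])
    out=[]
    for q,Q,n,g in wps:
        p0=p.copy(); w=Ro.from_matrix(Q@R.T).as_rotvec(); R0=R
        for i in range(1,n+1):
            pn=p0+(np.array(q)-p0)*i/n; Rn=Ro.from_rotvec(w*i/n).as_matrix()@R0
            d=(R.T@(pn-p)).round(nd); r=Ro.from_matrix(R.T@Rn).as_rotvec(degrees=True).round(2)
            out.append([d.tolist(),r.tolist(),g]); p=p+R@d; R=R@Ro.from_rotvec(r,degrees=True).as_matrix()
    for i in range(0,len(out),10): print(json.dumps(out[i:i+10]))
    print("end",p.round(4))
def st():
    s=sense(); print(round(s["time_s"],2),np.round(s["tcp_pos"],4),"x",np.round(s["ee_rot"][0],3).tolist() and np.array(s["ee_rot"])[:,0].round(3),"y",np.array(s["ee_rot"])[:,1].round(3),"F",np.round(s["wrist_force"],1),"w",round(s["gripper_width"],3),"j",np.round(s["joints"],1))
E
python3 - <<'E'
from h import *
rows([([.47,.003,.15],tool(-190.55),12,.024)],np.array([.191,.595,.223]),np.array(sense()["ee_rot"]))
E
```

```text
[[[0.0399, 0.0062, 0.0372], [-0.01, 6.9, 0.01], 0.024], [[0.0351, 0.0061, 0.0417], [-0.0, 6.9, 0.0], 0.024], [[0.0299, 0.0061, 0.0456], [-0.01, 6.9, 0.01], 0.024], [[0.0241, 0.0062, 0.0489], [-0.0, 6.9, 0.01], 0.024], [[0.0181, 0.0061, 0.0514], [-0.01, 6.9, 0.0], 0.024], [[0.0118, 0.0061, 0.0533], [-0.01, 6.9, 0.01], 0.024], [[0.0054, 0.0061, 0.0543], [-0.0, 6.9, 0.0], 0.024], [[-0.0013, 0.0061, 0.0545], [-0.01, 6.9, 0.01], 0.024], [[-0.0077, 0.0061, 0.054], [-0.01, 6.89, 0.01], 0.024], [[-0.0142, 0.0061, 0.0526], [-0.0, 6.9, 0.0], 0.024]]
[[[-0.0204, 0.0061, 0.0506], [-0.01, 6.9, 0.01], 0.024], [[-0.0264, 0.0061, 0.0478], [-0.0, 6.9, 0.01], 0.024]]
end [0.47  0.003 0.15 ]
```

Request:
jog_arm --series '[[[0.04, 0.006, 0.037], [0, 6.9, 0], 0.026], [[0.035, 0.006, 0.042], [0, 6.9, 0], 0.026], [[0.03, 0.006, 0.0455], [0, 6.9, 0], 0.026], [[0.024, 0.006, 0.049], [0, 6.9, 0], 0.026], [[0.018, 0.006, 0.0515], [0, 6.9, 0], 0.026], [[0.012, 0.006, 0.053], [0, 6.9, 0], 0.026], [[0.0055, 0.006, 0.0545], [0, 6.9, 0], 0.026], [[-0.0015, 0.006, 0.0545], [0, 6.9, 0], 0.026], [[-0.0075, 0.006, 0.054], [0, 6.9, 0], 0.026], [[-0.014, 0.006, 0.0525], [0, 6.9, 0], 0.026]]'

```text
time_s: 1.4
tcp_pos: [0.4232, 0.1003, 0.1625]
ee_rot: [[-0.999, 0.0, 0.053], [-0.053, 0.0, -0.999], [-0.001, -1.0, -0.0]]
wrist_force: [1.3, 0.3, -0.2]
gripper_width: 0.302
```

Request:
jog_arm --series '[[[-0.0205, 0.006, 0.0505], [0, 6.9, 0], 0.026], [[-0.0265, 0.006, 0.048], [0, 6.9, 0], 0.026], [[0, 0, 0], [0, 0, 0], 0.026]]'

```text
time_s: 1.78
tcp_pos: [0.4698, 0.0, 0.1496]
ee_rot: [[-0.982, -0.002, -0.19], [0.19, -0.001, -0.982], [0.002, -1.0, 0.001]]
wrist_force: [-0.6, 0.3, -0.5]
gripper_width: 0.297
```

```bash
python3 - <<'E'
from h import *
st(); C=cam("wrist"); im=capture("wrist")[:,:,::-1].copy(); cv2.imwrite("pics/w1raw.png",im); np.savez("w1.npz",K=C[0],d=C[1],R=C[2],t=C[3])
c,s=np.cos(YAW),np.sin(YAW)
for q in [(-107,52,54),(-107,-52,54),(-73,98,62),(-73,-98,62),(73,98,62)]:
    P=[.5755+c*q[0]/1e3-s*q[1]/1e3,-.0165+s*q[0]/1e3+c*q[1]/1e3,q[2]/1e3]; u=proj(C,P)[0]; print(q,u.round(1))
print(proj(C,[[.606,.203,.008],[.468,.249,.008]]).round(1).tolist(),"pos",(-C[2].T@C[3]).round(3))
cv2.imwrite("pics/w1.png",im)
E
```

```text
1.77 [0.4698 0.     0.1496] x [-0.982  0.19   0.002] y [-0.002 -0.001 -1.   ] F [-0.6  0.3 -0.5] w 0.297 j [ 19.9  11.2 -26.7   0.  -52.3 -30.8]
(-107, 52, 54) [314.8 255.9]
(-107, -52, 54) [313.9 136.5]
(-73, 98, 62) [277.4 306.4]
(-73, -98, 62) [266.4  74.3]
(73, 98, 62) [117.1 306.2]
[[233.4, 367.5], [355.6, 380.1]] pos [ 0.454 -0.079  0.313]
```

View pics/w1.png

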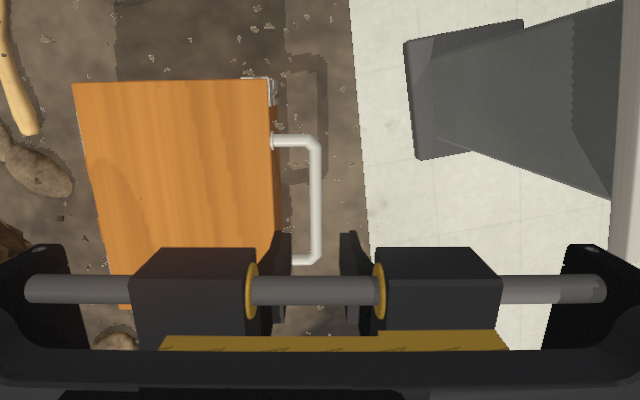

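Bar at column ~316 between the fingers' inner edges (291/340). That agrees with the fit to about 1 mm. Descend and grip.

Request:
jog_arm --series '[[[0, 0.05, 0], [0, 0, 0], 0.026], [[0, 0.04, 0], [0, 0, 0], 0.026], [[0, 0.02, 0], [0, 0, 0], 0.026], [[0, 0, 0], [0, 0, 0], 0.026], [[0, 0, 0], [0, 0, 0], 0.0], [[0, 0, 0], [0, 0, 0], 0.0], [[0, 0, 0], [0, 0, 0], 0.0]]'

```text
time_s: 2.7
tcp_pos: [0.4702, 0.0035, 0.0416]
ee_rot: [[-0.983, 0.002, -0.183], [0.183, 0.001, -0.983], [-0.002, -1.0, -0.001]]
wrist_force: [-0.8, 1.9, 4.9]
gripper_width: 0.104
```

```bash
python3 - <<'E'
from h import *
st(); s=sense(); p=np.array(s["tcp_pos"]); R0=np.array(s["ee_rot"])
ex=np.array([np.cos(YAW),np.sin(YAW),0]); ez=np.array([0,0,1.])
d=.054-p[2]; R=tool(-190.55); h0=p-d*R[:,1]
hinge=h0+.180*ex-.008*ez; print("hinge",hinge,"d",d)
w=[]
n=40
for i in range(1,n+1):
    th=np.radians(105*i/n); tl=50*i/n
    h=hinge+(-.18*np.cos(th)+.008*np.sin(th))*ex+(.18*np.sin(th)+.008*np.cos(th))*ez
    Q=tool(-190.55,tl); w.append((h+d*Q[:,1],Q,1,0.0))
rows(w,p,R)
E
```

```text
2.7 [0.4702 0.0035 0.0416] x [-0.983  0.183 -0.002] y [ 0.002  0.001 -1.   ] F [-0.8  1.9  4.9] w 0.104 j [ 20.3  20.2 -34.1  -0.  -35.6 -30.8]
hinge [ 0.6471119  -0.02944579  0.046     ] d 0.012384235454219843
[[[-0.0008, -0.0082, 0.0], [0.0, -0.0, 1.25], 0.0], [[-0.0014, -0.0082, 0.0], [0.0, 0.0, 1.25], 0.0], [[-0.0019, -0.0081, 0.0], [0.0, -0.0, 1.25], 0.0], [[-0.0025, -0.008, 0.0], [-0.0, -0.0, 1.25], 0.0], [[-0.003, -0.0078, 0.0], [0.0, 0.0, 1.25], 0.0], [[-0.0035, -0.0075, -0.0], [-0.0, 0.0, 1.25], 0.0], [[-0.0041, -0.0074, 0.0], [0.0, 0.0, 1.25], 0.0], [[-0.0045, -0.0071, 0.0], [0.0, 0.0, 1.25], 0.0], [[-0.005, -0.0067, 0.0], [0.0, 0.0, 1.25], 0.0], [[-0.0054, -0.0065, 0.0], [0.0, 0.0, 1.25], 0.0]]
[[[-0.0059, -0.0061, 0.0], [0.0, 0.0, 1.25], 0.0], [[-0.0062, -0.0057, 0.0], [0.0, 0.0, 1.25], 0.0], [[-0.0067, -0.0052, 0.0], [0.0, 0.0, 1.25], 0.0], [[-0.0069, -0.0049, 0.0], [-0.0, 0.0, 1.25], 0.0], [[-0.0073, -0.0043, 0.0], [0.0, 0.0, 1.25], 0.0], [[-0.0076, -0.0039, 0.0], [-0.0, 0.0, 1.25], 0.0], [[-0.0078, -0.0034, 0.0], [0.0, 0.0, 1.25], 0.0], [[-0.008, -0.0028, 0.0], [0.0, 0
[... 430 characters left out ...]
21, 0.0], [0.0, 0.0, 1.25], 0.0], [[-0.0081, 0.0026, 0.0], [0.0, 0.0, 1.25], 0.0], [[-0.0079, 0.0031, 0.0], [0.0, 0.0, 1.25], 0.0], [[-0.0076, 0.0037, 0.0], [0.0, 0.0, 1.25], 0.0]]
[[[-0.0074, 0.0041, 0.0], [0.0, 0.0, 1.25], 0.0], [[-0.0072, 0.0046, 0.0], [0.0, 0.0, 1.25], 0.0], [[-0.0067, 0.0051, 0.0], [0.0, 0.0, 1.25], 0.0], [[-0.0065, 0.0055, 0.0], [0.0, 0.0, 1.25], 0.0], [[-0.006, 0.0059, 0.0], [0.0, 0.0, 1.25], 0.0], [[-0.0056, 0.0063, 0.0], [0.0, 0.0, 1.25], 0.0], [[-0.0052, 0.0066, 0.0], [0.0, 0.0, 1.25], 0.0], [[-0.0048, 0.0069, 0.0], [0.0, 0.0, 1.25], 0.0], [[-0.0042, 0.0072, 0.0], [0.0, 0.0, 1.25], 0.0], [[-0.0038, 0.0075, 0.0], [0.0, 0.0, 1.25], 0.0]]
end [ 0.7098 -0.0411  0.2098]
```

Request:
jog_arm --series '[[[-0.001, -0.008, 0], [0, 0, 1.25], 0], [[-0.0014, -0.0082, 0], [0, 0, 1.25], 0], [[-0.002, -0.0081, 0], [0, 0, 1.25], 0], [[-0.0025, -0.008, 0], [0, 0, 1.25], 0], [[-0.003, -0.0078, 0], [0, 0, 1.25], 0], [[-0.0035, -0.0075, 0], [0, 0, 1.25], 0], [[-0.004, -0.0074, 0], [0, 0, 1.25], 0], [[-0.0045, -0.0071, 0], [0, 0, 1.25], 0], [[-0.005, -0.0067, 0], [0, 0, 1.25], 0], [[-0.0054, -0.0065, 0], [0, 0, 1.25], 0]]'

```text
time_s: 3.95
tcp_pos: [0.492, -0.001, 0.1194]
ee_rot: [[-0.96, 0.211, -0.183], [0.179, -0.039, -0.983], [-0.215, -0.977, -0.0]]
wrist_force: [-8.2, 10.9, 3.0]
gripper_width: 0.103
```

Request:
jog_arm --series '[[[-0.0057, -0.0061, -0.0002], [0, 0, 1.25], 0], [[-0.006, -0.0057, -0.0002], [0, 0, 1.25], 0], [[-0.0065, -0.0052, -0.0002], [0, 0, 1.25], 0], [[-0.0069, -0.0049, -0.0002], [0, 0, 1.25], 0], [[-0.0073, -0.0043, -0.0002], [0, 0, 1.25], 0], [[-0.0076, -0.0039, 0], [0, 0, 1.25], 0], [[-0.0078, -0.0034, 0], [0, 0, 1.25], 0], [[-0.008, -0.0028, 0], [0, 0, 1.25], 0], [[-0.0082, -0.0024, 0], [0, 0, 1.25], 0], [[-0.0083, -0.0018, 0], [0, 0, 1.25], 0]]'

```text
time_s: 5.2
tcp_pos: [0.5486, -0.0119, 0.1815]
ee_rot: [[-0.891, 0.415, -0.184], [0.166, -0.08, -0.983], [-0.423, -0.906, 0.002]]
wrist_force: [-3.0, 0.1, 0.6]
gripper_width: 0.105
```

Request:
jog_arm --series '[[[-0.0084, -0.0012, 0], [0, 0, 1.25], 0], [[-0.0085, -0.0007, 0], [0, 0, 1.25], 0], [[-0.0085, 0, 0], [0, 0, 1.25], 0], [[-0.0085, 0.0004, 0], [0, 0, 1.25], 0], [[-0.0084, 0.001, 0], [0, 0, 1.25], 0], [[-0.0084, 0.0015, 0], [0, 0, 1.25], 0], [[-0.0083, 0.002, 0], [0, 0, 1.25], 0], [[-0.0081, 0.0026, 0], [0, 0, 1.25], 0], [[-0.0079, 0.0031, 0], [0, 0, 1.25], 0], [[-0.0076, 0.0037, 0], [0, 0, 1.25], 0]]'

```text
time_s: 6.45
tcp_pos: [0.6201, -0.0251, 0.2135]
ee_rot: [[-0.805, 0.559, -0.198], [0.152, -0.129, -0.98], [-0.574, -0.819, 0.019]]
wrist_force: [5.1, -10.1, -34.5]
gripper_width: 0.1
```

```bash
python3 - <<'E'
from h import *
st(); a=capture("side")[60:260,150:450,::-1]; b=capture("scene")[60:260,200:500,::-1]
cv2.imwrite("pics/mid.png",cv2.resize(np.vstack([a,b]),None,fx=1.5,fy=1.5,interpolation=2))
E
```

```text
6.45 [ 0.6201 -0.0251  0.2135] x [-0.805  0.152 -0.574] y [ 0.559 -0.129 -0.819] F [  5.1 -10.1 -34.5] w 0.1 j [  3.7   7.9 -47.3  84.7  -9.5 -96.5]
```

View pics/mid.png

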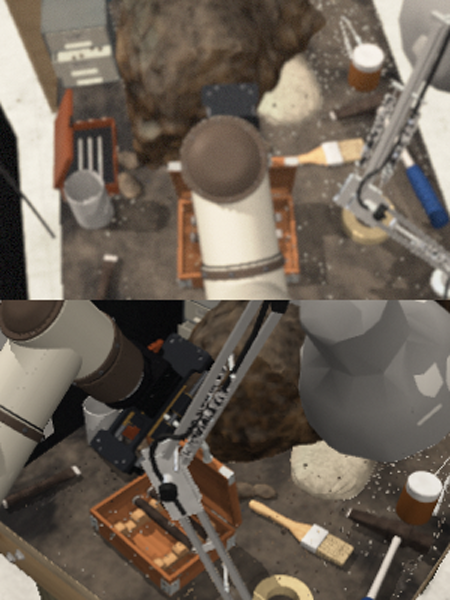

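The picture shows the lid nearly upright and the case open with two chisels in it. Joint 5 is at its limit (-9.5°), so the forward tilt must come back. I'll pivot the tool back about the bar.

```bash
python3 - <<'E'
from h import *
s=sense(); p=np.array(s["tcp_pos"]); R=np.array(s["ee_rot"])
ex=np.array([np.cos(YAW),np.sin(YAW),0]); ez=np.array([0,0,1.]); hinge=np.array([.6471,-.0294,.046]); d=.0124
h=p-d*R[:,1]; v=h-hinge; print("radial",v@ex,v@ez,np.hypot(v@ex,v@ez),np.degrees(np.arctan2(v@ez,-v@ex)-np.arctan2(8,180)), "along y",v@np.cross(ez,ex))
th=np.radians(76); h=hinge+(-.18*np.cos(th)+.008*np.sin(th))*ex+(.18*np.sin(th)+.008*np.cos(th))*ez
Q=tool(-190.55,20); rows([(h+d*Q[:,1],Q,6,0.0)],p,R)
E
```

```text
radial -0.03397235216351696 0.17762152264919806 0.1808411624043088 76.62742426499727 along y -0.00046540212195827227
[[[0.0009, -0.0001, -0.0001], [-0.23, -0.05, -2.5], 0.0], [[0.0009, -0.0001, -0.0001], [-0.23, -0.04, -2.5], 0.0], [[0.0009, -0.0, -0.0002], [-0.22, -0.05, -2.5], 0.0], [[0.0008, 0.0, -0.0001], [-0.23, -0.05, -2.5], 0.0], [[0.0009, 0.0001, -0.0001], [-0.23, -0.05, -2.51], 0.0], [[0.0009, 0.0001, -0.0002], [-0.23, -0.04, -2.5], 0.0]]
end [ 0.6161 -0.0236  0.2109]
```

Request:
jog_arm --series '[[[0.0007, 0, 0], [0, 0, -2.5], 0], [[0.0007, 0, 0], [0, 0, -2.5], 0], [[0.0007, 0, 0], [0, 0, -2.5], 0], [[0.0007, 0, 0], [0, 0, -2.5], 0], [[0.0006, 0, 0], [0, 0, -2.5], 0], [[0.0006, 0, 0], [0, 0, -2.5], 0]]'

```text
time_s: 7.3
tcp_pos: [0.6203, -0.0265, 0.2151]
ee_rot: [[-0.913, 0.357, -0.201], [0.178, -0.095, -0.979], [-0.368, -0.929, 0.024]]
wrist_force: [5.7, -6.1, -32.6]
gripper_width: 0.102
```

```bash
cat > plan.py <<'E'
from h import *
import sys
th0,th1,t1,n=map(float,sys.argv[1:]); n=int(n)
st(); s=sense(); p=np.array(s["tcp_pos"]); R=np.array(s["ee_rot"])
ex=np.array([np.cos(YAW),np.sin(YAW),0]); ez=np.array([0,0,1.]); hinge=np.array([.6471,-.0294,.046]); d=.0124
h=p-d*R[:,1]; v=h-hinge; t0=np.degrees(np.arctan2(R[:,1]@ex,-R[2,1])); print("radial",np.hypot(v@ex,v@ez),np.degrees(np.arctan2(v@ez,-v@ex)-np.arctan2(8,180)), "along y",v@np.cross(ez,ex),"tilt",t0)
f=lambda a:hinge+(-.18*np.cos(a)+.008*np.sin(a))*ex+(.18*np.sin(a)+.008*np.cos(a))*ez
w=[]
for i in range(n+1):
    a=np.radians(th0+(th1-th0)*i/n); Q=tool(-190.55,t0+(t1-t0)*i/n); w.append((f(a)+d*Q[:,1],Q,1,0.0))
p0,R0=w[0][:2]; print("offset meas-nominal (tool)",R0.T@(p-p0)); rows(w[1:],p0,R0)
E
python3 plan.py 76 105 10 14
```

```text
7.3 [ 0.6203 -0.0265  0.2151] x [-0.913  0.178 -0.368] y [ 0.357 -0.095 -0.929] F [  5.7  -6.1 -32.6] w 0.102 j [ 17.4  12.3 -25.   19.8 -35.8 -43.1]
radial 0.18329862190488608 77.5927233333074 along y -0.0017002917923238082 tilt 21.598923234353574
offset meas-nominal (tool) [-0.00555227 -0.00211019  0.00205329]
[[[-0.0062, 0.0013, 0.0], [0.0, 0.0, -0.83], 0.0], [[-0.0062, 0.0014, -0.0], [0.0, 0.0, -0.83], 0.0], [[-0.0061, 0.0015, -0.0], [0.0, 0.0, -0.83], 0.0], [[-0.0062, 0.0017, -0.0], [-0.0, 0.0, -0.82], 0.0], [[-0.006, 0.0018, 0.0], [0.0, 0.0, -0.83], 0.0], [[-0.0061, 0.0019, -0.0], [0.0, 0.0, -0.83], 0.0], [[-0.006, 0.0021, -0.0], [-0.0, -0.0, -0.83], 0.0], [[-0.0059, 0.0022, 0.0], [-0.0, 0.0, -0.83], 0.0], [[-0.0059, 0.0024, -0.0], [-0.0, 0.0, -0.83], 0.0], [[-0.0059, 0.0024, -0.0], [-0.0, 0.0, -0.82], 0.0]]
[[[-0.0057, 0.0027, -0.0], [-0.0, 0.0, -0.83], 0.0], [[-0.0058, 0.0027, 0.0], [-0.0, 0.0, -0.83], 0.0], [[-0.0056, 0.0029, 0.0], [-0.0, 0.0, -0.83], 0.0], [[-0.0056, 0.0029, -0.0], [-0.0, -0.0, -0.83], 0.0]]
end [ 0.7026 -0.0397  0.2056]
```

Request:
jog_arm --series '[[[-0.003, 0.003, -0.0005], [-0.2, 0, -0.8], 0], [[-0.005, 0.003, -0.0005], [-0.2, 0, -0.8], 0], [[-0.006, 0.0015, -0.0005], [-0.2, 0, -0.8], 0], [[-0.0062, 0.0017, -0.0005], [-0.2, 0, -0.8], 0], [[-0.006, 0.0018, 0], [-0.2, 0, -0.8], 0], [[-0.006, 0.002, 0], [-0.2, 0, -0.8], 0]]'

```text
time_s: 8.05
tcp_pos: [0.6549, -0.0325, 0.2175]
ee_rot: [[-0.939, 0.285, -0.194], [0.184, -0.06, -0.981], [-0.291, -0.957, 0.004]]
wrist_force: [-2.2, -6.9, -22.7]
gripper_width: 0.099
```

```bash
python3 plan.py 87 105 10 10
```

```text
8.05 [ 0.6549 -0.0325  0.2175] x [-0.939  0.184 -0.291] y [ 0.285 -0.06  -0.957] F [ -2.2  -6.9 -22.7] w 0.099 j [ 14.6  17.3 -13.4  10.7 -44.7 -32.4]
radial 0.18343162320250014 88.90039526193698 along y -0.0014960183465544238 tilt 16.91151201490564
offset meas-nominal (tool) [-0.006727   -0.00130099  0.00158465]
[[[-0.0053, 0.0017, 0.0], [-0.0, -0.0, -0.69], 0.0], [[-0.0052, 0.0018, 0.0], [0.0, -0.0, -0.69], 0.0], [[-0.0052, 0.0019, 0.0], [0.0, -0.0, -0.69], 0.0], [[-0.0051, 0.002, 0.0], [0.0, 0.0, -0.69], 0.0], [[-0.0051, 0.0021, -0.0], [0.0, 0.0, -0.7], 0.0], [[-0.0051, 0.0022, 0.0], [-0.0, 0.0, -0.69], 0.0], [[-0.005, 0.0023, 0.0], [-0.0, -0.0, -0.69], 0.0], [[-0.005, 0.0024, 0.0], [0.0, 0.0, -0.69], 0.0], [[-0.0049, 0.0025, 0.0], [0.0, -0.0, -0.69], 0.0], [[-0.0049, 0.0026, 0.0], [0.0, 0.0, -0.69], 0.0]]
end [ 0.7026 -0.0397  0.2056]
```

Request:
jog_arm --series '[[[-0.005, 0.003, -0.0005], [0, 0, -0.7], 0], [[-0.0052, 0.003, -0.0005], [0, 0, -0.7], 0], [[-0.0052, 0.0025, -0.0005], [0, 0, -0.7], 0], [[-0.0051, 0.0025, 0], [0, 0, -0.7], 0], [[-0.0051, 0.0023, 0], [0, 0, -0.7], 0], [[-0.0051, 0.0023, 0], [0, 0, -0.7], 0], [[-0.005, 0.0023, 0], [0, 0, -0.7], 0]]'

```text
time_s: 8.93
tcp_pos: [0.6936, -0.0393, 0.2121]
ee_rot: [[-0.96, 0.203, -0.193], [0.188, -0.045, -0.981], [-0.208, -0.978, 0.005]]
wrist_force: [-6.7, -10.8, -17.9]
gripper_width: 0.102
```

```bash
python3 plan.py 99 105 10 3
```

```text
8.93 [ 0.6936 -0.0393  0.2121] x [-0.96   0.188 -0.208] y [ 0.203 -0.045 -0.978] F [ -6.7 -10.8 -17.9] w 0.102 j [ 12.2  23.4  -2.3   6.2 -53.5 -26.6]
radial 0.18379918292476766 101.62258621783154 along y -0.0011671767589242453 tilt 12.007991714764026
offset meas-nominal (tool) [-0.00907964  0.00021696  0.00125649]
[[[-0.0056, 0.0026, 0.0], [0.0, 0.0, -0.67], 0.0], [[-0.0055, 0.0028, -0.0], [0.0, 0.0, -0.67], 0.0], [[-0.0054, 0.0028, -0.0], [0.0, 0.0, -0.67], 0.0]]
end [ 0.7026 -0.0397  0.2056]
```

Request:
jog_arm --series '[[[-0.0045, 0.003, -0.0005], [0, 0, -0.7], 0], [[-0.004, 0.003, -0.0005], [0, 0, -0.7], 0], [[-0.002, 0.001, 0], [0, 0, 0], 0], [[0, 0, 0], [0, 0, 0], 0]]'

```text
time_s: 9.43
tcp_pos: [0.7016, -0.0408, 0.2097]
ee_rot: [[-0.966, 0.173, -0.193], [0.189, -0.042, -0.981], [-0.178, -0.984, 0.008]]
wrist_force: [-20.2, -8.0, -5.9]
gripper_width: 0.102
```

```bash
python3 plan.py 105 105 10 1
```

```text
9.43 [ 0.7016 -0.0408  0.2097] x [-0.966  0.189 -0.178] y [ 0.173 -0.042 -0.984] F [-20.2  -8.   -5.9] w 0.102 j [ 11.7  25.1   0.6   5.2 -56.4 -25.4]
radial 0.18382841672011868 104.3779902764295 along y -0.001119302985505239 tilt 10.24414978636403
offset meas-nominal (tool) [ 6.84929205e-05 -4.15103967e-03  1.23496237e-03]
[[[0.0001, -0.0, -0.0], [0.0, 0.0, -0.24], 0.0]]
end [ 0.7026 -0.0397  0.2056]
```

At ~104.4° with 20 N against the stop. Back off slightly, open, and retreat along the tool axis.

Request:
jog_arm --series '[[[0.002, 0, 0], [0, 0, 0], 0.02], [[0.001, 0, 0], [0, 0, 0], 0.02], [[0, 0, 0], [0, 0, 0], 0.02], [[0, -0.015, 0], [0, 0, 0], 0.02], [[0, -0.03, 0], [0, 0, 0], 0.02], [[0, -0.04, 0], [0, 0, 0], 0.02]]'

```text
time_s: 10.18
tcp_pos: [0.6958, -0.0325, 0.304]
ee_rot: [[-0.959, 0.215, -0.187], [0.184, -0.035, -0.982], [-0.218, -0.976, -0.006]]
wrist_force: [-0.2, -0.3, 0.6]
gripper_width: 0.229
```

```bash
python3 - <<'E'
from h import *
st(); a=capture("side")[150:290,190:390,::-1]; b=capture("scene")[130:270,220:420,::-1]; 
cv2.imwrite("pics/open.png",cv2.resize(np.vstack([a,b]),None,fx=2.1,fy=2.1,interpolation=2)); C=cam("wrist"); cv2.imwrite("pics/w2.png",capture("wrist")[:,:,::-1]); 
E
```

```text
10.18 [ 0.6958 -0.0325  0.304 ] x [-0.959  0.184 -0.218] y [ 0.215 -0.035 -0.976] F [-0.2 -0.3  0.6] w 0.229 j [ 12.6  20.4   6.5   5.2 -64.5 -25.2]
```

View pics/open.png

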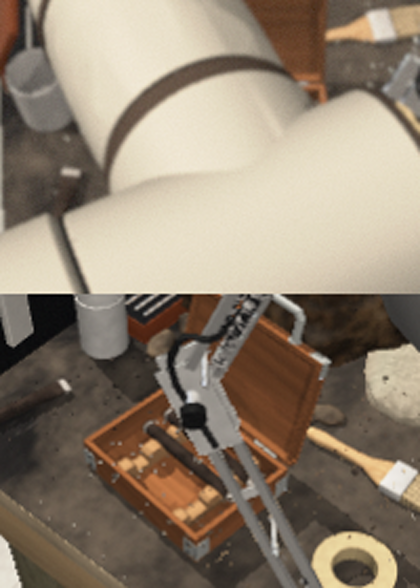

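Lid stands open past upright, gripper clear, no force. Now to hover over the chisel.

```bash
python3 - <<'E'
from h import *
rows([([.535,.226,.16],tool(-108.4),10,.06)])
E
```

```text
[[[0.0236, 0.0099, -0.0222], [-0.9, -8.2, -1.11], 0.06], [[0.02, 0.0107, -0.0252], [-0.89, -8.2, -1.11], 0.06], [[0.016, 0.0115, -0.0276], [-0.9, -8.21, -1.1], 0.06], [[0.0116, 0.0122, -0.0294], [-0.9, -8.2, -1.11], 0.06], [[0.0072, 0.0128, -0.0306], [-0.9, -8.2, -1.11], 0.06], [[0.0024, 0.0134, -0.031], [-0.9, -8.2, -1.11], 0.06], [[-0.0022, 0.0139, -0.0309], [-0.89, -8.21, -1.11], 0.06], [[-0.0069, 0.0143, -0.0299], [-0.9, -8.2, -1.11], 0.06], [[-0.0113, 0.0146, -0.0285], [-0.9, -8.2, -1.1], 0.06], [[-0.0156, 0.0147, -0.0262], [-0.9, -8.2, -1.11], 0.06]]
end [0.5351 0.226  0.16  ]
```

Request:
jog_arm --series '[[[0.0236, 0.01, -0.022], [-0.9, -8.2, -1.1], 0.06], [[0.02, 0.0107, -0.025], [-0.9, -8.2, -1.1], 0.06], [[0.016, 0.0115, -0.0275], [-0.9, -8.2, -1.1], 0.06], [[0.0116, 0.0122, -0.0295], [-0.9, -8.2, -1.1], 0.06], [[0.007, 0.0128, -0.0305], [-0.9, -8.2, -1.1], 0.06], [[0.0024, 0.0134, -0.031], [-0.9, -8.2, -1.1], 0.06], [[-0.0022, 0.0139, -0.031], [-0.9, -8.2, -1.1], 0.06], [[-0.007, 0.0143, -0.03], [-0.9, -8.2, -1.1], 0.06], [[-0.0113, 0.0146, -0.0285], [-0.9, -8.2, -1.1], 0.06], [[-0.0156, 0.0147, -0.026], [-0.9, -8.2, -1.1], 0.06]]'

```text
time_s: 11.58
tcp_pos: [0.5318, 0.2267, 0.1549]
ee_rot: [[-0.313, -0.01, 0.95], [-0.95, 0.001, -0.313], [0.002, -1.0, -0.01]]
wrist_force: [0.3, 0.0, 0.1]
gripper_width: 0.69
```

```bash
python3 - <<'E'
from h import *
st(); C=cam("wrist"); im=capture("wrist")[:,:,::-1]; np.savez("w3.npz",K=C[0],d=C[1],R=C[2],t=C[3])
cv2.imwrite("pics/w3.png",im); print(proj(C,[[.606,.203,.008],[.468,.249,.008],[.535,.226,.015]]).round(1).tolist())
E
```

```text
11.57 [0.5318 0.2267 0.1549] x [-0.313 -0.95   0.002] y [-0.01   0.001 -1.   ] F [0.3 0.  0.1] w 0.69 j [ 38.9  21.  -11.3  -0.5 -58.1  33.2]
[[314.1, 95.5], [313.7, 241.6], [314.5, 177.2]]
```

View pics/w3.png

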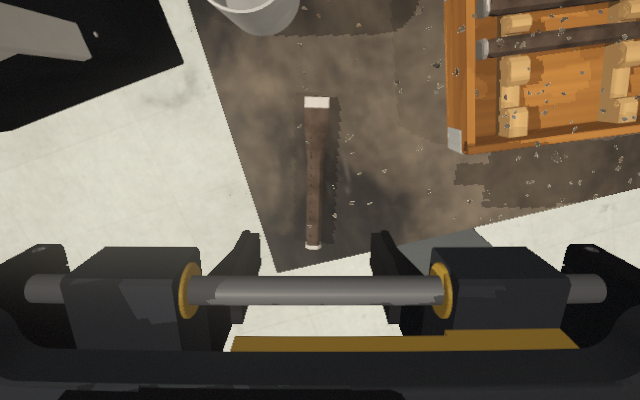

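Edge (wide bright) is the far end at (317,96), head at (313,248). The case's left part is visible too, so I'll overlay the case model to check its pose.

```bash
python3 - <<'E'
from h import *
z=np.load("w3.npz"); C=(z["K"],z["d"],z["R"],z["t"]); im=cv2.imread("pics/w3.png")
e,h=onz(C,[[317,97],[313,247]],.008); print(e.round(4),h.round(4),np.hypot(*(e-h)[:2]),np.degrees(np.arctan2(*(e-h)[1::-1])))
f=3; a=cv2.resize(im[0:170,430:640],None,fx=f,fy=f,interpolation=cv2.INTER_CUBIC)
c,s=np.cos(YAW),np.sin(YAW)
def T(x,y,zz): return [.5755+(c*x-s*y)/1e3,-.0165+(s*x+c*y)/1e3,zz/1e3]
def L(col,*pts):
    u=(proj(C,[T(*p) for p in pts])-[430,0]+.5)*f; cv2.polylines(a,[u.astype(int).reshape(-1,1,2)],False,col,1)
L((0,255,0),(73,98,46),(-73,98,46),(-73,-50,46)); L((0,255,0),(66,91,46),(-66,91,46),(-66,-50,46))
for y0,w in((46,19),(-52,26)):
    L((255,0,0),(-66,y0+8,30),(60,y0+8,30)); L((255,0,0),(-66,y0-8,30),(60,y0-8,30))
    for sx in(-1,1): L((255,255,0),(-32+sx*(w/2+4),y0+8,30),(-32+sx*(w/2+4),y0-8,30))
cv2.imwrite("pics/ov.png",a)
E
```

```text
[0.6039 0.2009 0.008 ] [0.4623 0.2516 0.008 ] 0.1504440918654747 -19.70481302122485
```

View pics/ov.png

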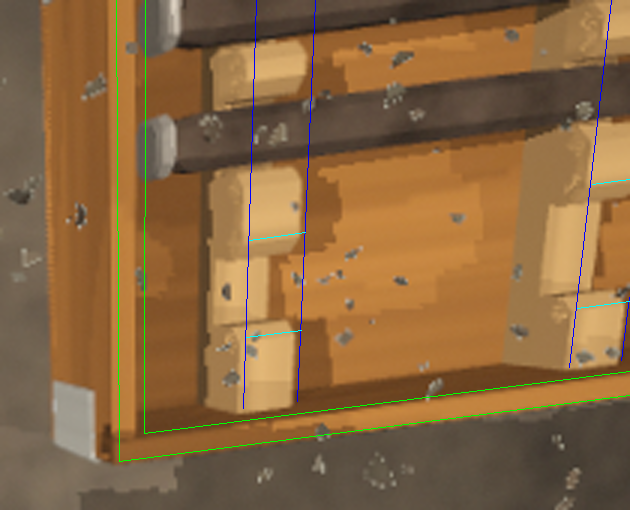

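```bash
python3 - <<'E'
from h import *
rows([([.5285,.228,.025],tool(-109.7),4,.05),([.5285,.228,.004],tool(-109.7),2,.05)])
E
```

```text
[[[0.0001, 0.0319, 0.0002], [0.2, 0.45, 0.07], 0.05], [[0.0002, 0.0319, 0.0001], [0.19, 0.45, 0.07], 0.05], [[0.0002, 0.0319, -0.0001], [0.2, 0.46, 0.06], 0.05], [[0.0003, 0.0319, -0.0001], [0.19, 0.45, 0.07], 0.05], [[-0.0, 0.0105, 0.0], [0.0, -0.0, 0.0], 0.05], [[-0.0, 0.0105, 0.0], [0.0, -0.0, 0.0], 0.05]]
end [0.5285 0.228  0.004 ]
```

Request:
jog_arm --series '[[[0, 0.032, 0], [0.2, 0.45, 0], 0.05], [[0, 0.032, 0], [0.2, 0.45, 0], 0.05], [[0, 0.032, 0], [0.2, 0.45, 0], 0.05], [[0, 0.032, 0], [0, 0.45, 0], 0.05], [[0, 0.01, 0], [0, 0, 0], 0.05], [[0, 0.008, 0], [0, 0, 0], 0.05], [[0, 0, 0], [0, 0, 0], 0.05]]'

```text
time_s: 12.5
tcp_pos: [0.531, 0.2249, 0.0089]
ee_rot: [[-0.347, -0.002, 0.938], [-0.938, -0.003, -0.347], [0.004, -1.0, -0.0]]
wrist_force: [0.3, 0.1, -0.5]
gripper_width: 0.569
```

Request:
jog_arm --series '[[[-0.002, 0.003, -0.003], [0, 0, 0], 0.05], [[0, 0.003, 0], [0, 0, 0], 0.05], [[0, 0, 0], [0, 0, 0], 0.0], [[0, 0, 0], [0, 0, 0], 0.0], [[0, 0, 0], [0, 0, 0], 0.0], [[0, 0, 0], [0, 0, 0], 0.0]]'

```text
time_s: 13.25
tcp_pos: [0.5286, 0.2275, 0.0024]
ee_rot: [[-0.347, -0.002, 0.938], [-0.938, -0.004, -0.347], [0.004, -1.0, -0.001]]
wrist_force: [0.6, -0.5, -0.3]
gripper_width: 0.205
```

Request:
jog_arm --series '[[[0, 0, 0], [0, 0, 0], 0.0], [[0, 0, 0], [0, 0, 0], 0.0]]'

```text
time_s: 13.5
tcp_pos: [0.5285, 0.2275, 0.0024]
ee_rot: [[-0.347, -0.002, 0.938], [-0.938, -0.004, -0.347], [0.005, -1.0, -0.001]]
wrist_force: [0.0, 0.3, -0.5]
gripper_width: 0.209
```

Request:
jog_arm --series '[[[0, -0.01, 0], [0, 0, 0], 0.0], [[0, -0.04, 0], [0, 0, 0], 0.0], [[0, -0.05, 0], [0, 0, 0], 0.0], [[0, -0.05, 0], [0, 0, 0], 0.0], [[0, 0, 0], [0, 0, 0], 0.0]]'

```text
time_s: 14.12
tcp_pos: [0.5309, 0.2295, 0.1575]
ee_rot: [[-0.347, 0.006, 0.938], [-0.938, 0.002, -0.347], [-0.004, -1.0, 0.005]]
wrist_force: [0.5, 0.9, -2.9]
gripper_width: 0.209
```

```bash
python3 - <<'E'
from h import *
st(); C=cam("wrist"); w=capture("wrist")[:,:,::-1]; np.savez("w4.npz",K=C[0],d=C[1],R=C[2],t=C[3]); cv2.imwrite("pics/w4raw.png",w)
a=capture("scene")[60:220,150:390,::-1]
w=w[60:360,140:500]
cv2.imwrite("pics/lift.png",np.vstack([cv2.resize(w,(600,330),interpolation=2)[:330],cv2.resize(a,(600,270),interpolation=2)[:270]]))
E
```

```text
14.12 [0.5309 0.2295 0.1575] x [-0.347 -0.938 -0.004] y [ 0.006  0.002 -1.   ] F [ 0.5  0.9 -2.9] w 0.209 j [ 39.5  20.5 -11.9   0.2 -57.3  30.1]
```

View pics/lift.png

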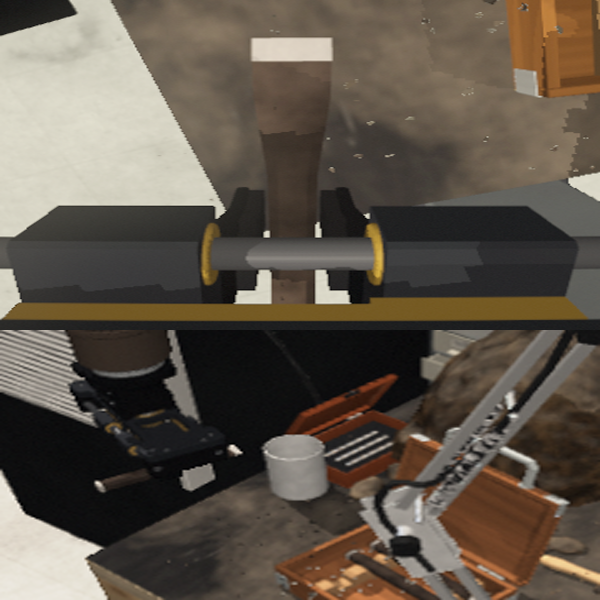

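```bash
python3 - <<'E'
from h import *
z=np.load("w4.npz"); C=(z["K"],z["d"],z["R"],z["t"]); im=cv2.imread("pics/w4raw.png")
s=sense();p=np.array(s["tcp_pos"]);R=np.array(s["ee_rot"])
g=im[:,:,:].max(2)
for y in (98,105,112,120,135,150,165,180):
    d=np.abs(np.diff(cv2.GaussianBlur(im[y:y+1].astype(float),(3,1),0).sum(2)[0])); print(y,[ (int(i),int(d[i])) for i in range(285,350) if d[i]>60])
for zz in(.0045,.008):
    q=onz(C,[[315.2,95],[291,97],[339,97]],p[2]+zz); print(((q-p)@R*1e3).round(1).tolist())
    
E
```

```text
98 [(289, 91), (290, 127), (291, 77), (337, 76), (338, 129), (339, 98)]
105 [(289, 91), (290, 123), (291, 73), (338, 112), (339, 113)]
112 [(289, 82), (290, 113), (291, 68), (338, 115), (339, 115)]
120 []
135 []
150 []
165 []
180 []
[[-2.9, -4.7, 82.2], [-14.6, -4.8, 81.3], [8.6, -4.6, 81.3]]
[[-2.9, -8.2, 82.2], [-14.3, -8.2, 81.3], [8.4, -8.1, 81.3]]
```

Chisel held at about its y=+8 mm, edge ahead along tool +z. Swing it over the rack.

```bash
python3 - <<'E'
from h import *
rows([([.5458,-.0013,.12],tool(-190.55),10,0.)])
E
```

```text
[[[0.0208, 0.0033, 0.0097], [-0.01, 8.02, 0.03], 0.0], [[0.0193, 0.0033, 0.0124], [-0.01, 8.02, 0.03], 0.0], [[0.0173, 0.0033, 0.0151], [-0.01, 8.01, 0.04], 0.0], [[0.0151, 0.0033, 0.0173], [-0.01, 8.02, 0.03], 0.0], [[0.0125, 0.0032, 0.0192], [-0.01, 8.02, 0.03], 0.0], [[0.0097, 0.0033, 0.0208], [-0.01, 8.02, 0.03], 0.0], [[0.0068, 0.0032, 0.022], [-0.01, 8.02, 0.04], 0.0], [[0.0036, 0.0032, 0.0227], [-0.0, 8.02, 0.03], 0.0], [[0.0003, 0.0033, 0.0229], [-0.01, 8.01, 0.03], 0.0], [[-0.0028, 0.0032, 0.0228], [-0.01, 8.02, 0.03], 0.0]]
end [ 0.5458 -0.0013  0.12  ]
```

Request:
jog_arm --series '[[[0.021, 0.0033, 0.01], [0, 8.0, 0], 0.0], [[0.0193, 0.0033, 0.0125], [0, 8.0, 0], 0.0], [[0.0173, 0.0033, 0.015], [0, 8.0, 0], 0.0], [[0.015, 0.0033, 0.0173], [0, 8.0, 0], 0.0], [[0.0125, 0.0033, 0.0192], [0, 8.0, 0], 0.0], [[0.0097, 0.0033, 0.0208], [0, 8.0, 0], 0.0], [[0.0068, 0.0033, 0.022], [0, 8.0, 0], 0.0], [[0.0036, 0.0033, 0.0227], [0, 8.0, 0], 0.0], [[0.0003, 0.0033, 0.023], [0, 8.0, 0], 0.0], [[-0.0028, 0.0033, 0.0228], [0, 8.0, 0], 0.0]]'

```text
time_s: 15.48
tcp_pos: [0.5457, -0.0024, 0.1178]
ee_rot: [[-0.983, -0.008, -0.184], [0.184, -0.005, -0.983], [0.007, -1.0, 0.007]]
wrist_force: [0.8, 1.3, -1.6]
gripper_width: 0.207
```

Request:
jog_arm --series '[[[0, 0, 0], [0, 0, 0], 0.0], [[0, 0, 0], [0, 0, 0], 0.0]]'

```text
time_s: 15.72
tcp_pos: [0.5468, -0.0012, 0.119]
ee_rot: [[-0.984, -0.005, -0.178], [0.178, -0.005, -0.984], [0.004, -1.0, 0.006]]
wrist_force: [0.5, -0.2, -2.6]
gripper_width: 0.206
```

```bash
python3 - <<'E'
from h import *
st(); C=cam("wrist"); w=capture("wrist")[:,:,::-1].copy(); np.savez("w5.npz",K=C[0],d=C[1],R=C[2],t=C[3]); cv2.imwrite("pics/w5raw.png",w)
f=3;x0,y0=210,70
a=cv2.resize(w[y0:y0+190,x0:x0+210],None,fx=f,fy=f,interpolation=2)
c,s=np.cos(YAW),np.sin(YAW)
def T(x,y,zz): return [.5755+(c*x-s*y)/1e3,-.0165+.0015+(s*x+c*y)/1e3,zz/1e3]
def L(col,*pts):
    u=(proj(C,[T(*p) for p in pts])-[x0,y0]+.5)*f; cv2.polylines(a,[u.astype(int).reshape(-1,1,2)],False,col,1)
L((0,255,0),(73,-98,46),(-73,-98,46),(-73,98,46)); L((0,255,0),(66,-91,46),(-66,-91,46),(-66,91,46))
y1,w1=-52,26
for dy in(-8,8): L((255,0,0),(-66,y1+dy,30),(60,y1+dy,30))
for sx in(-1,1): L((255,255,0),(-32+sx*(w1/2+4),y1+8,30),(-32+sx*(w1/2+4),y1-8,30))
cv2.imwrite("pics/ov2.png",a)
p=np.array(sense()["tcp_pos"]);R=np.array(sense()["ee_rot"])
print(proj(C,[p+R@[0,-.006,k] for k in(0,.05,.08)]).round(1).tolist())
E
```

```text
15.72 [ 0.5468 -0.0012  0.119 ] x [-0.984  0.178  0.004] y [-0.005 -0.005 -1.   ] F [ 0.5 -0.2 -2.6] w 0.206 j [ 17.   20.3 -18.6   0.2 -51.4 -27.4]
[[313.8, 253.5], [313.7, 160.5], [313.6, 96.3]]
```

View pics/ov2.png

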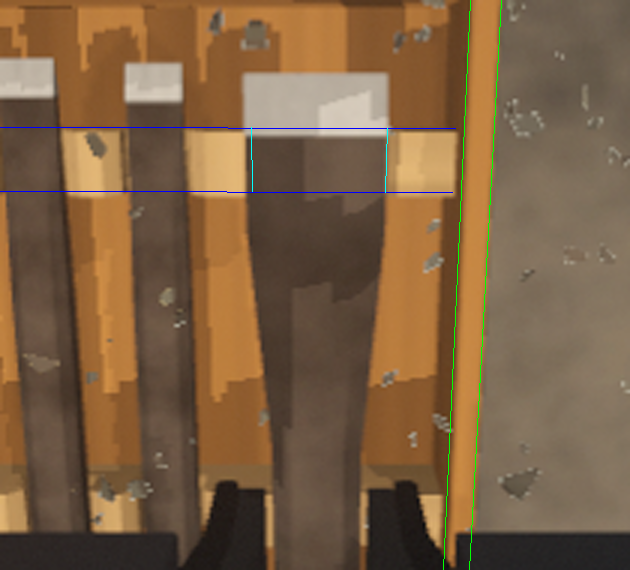

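The overlay matches the case. The chisel's edge and shank are centred over the notches within about 1 mm. Descending.

Request:
jog_arm --series '[[[0, 0.02, 0], [0, 0, 0], 0.0], [[0, 0.02, 0], [0, 0, 0], 0.0], [[0, 0.015, 0], [0, 0, 0], 0.0], [[0, 0.015, 0], [0, 0, 0], 0.0], [[0, 0.01, 0], [0, 0, 0], 0.0], [[0, 0.008, 0], [0, 0, 0], 0.0], [[0, 0.005, 0], [0, 0, 0], 0.0], [[0, 0, 0], [0, 0, 0], 0.0]]'

```text
time_s: 16.77
tcp_pos: [0.5472, -0.0018, 0.027]
ee_rot: [[-0.984, -0.003, -0.179], [0.179, -0.004, -0.984], [0.002, -1.0, 0.005]]
wrist_force: [-1.0, -0.3, -1.4]
gripper_width: 0.204
```

Request:
jog_arm --series '[[[0.0005, 0.004, 0], [0, 0, 0], 0.0], [[0, 0.003, 0], [0, 0, 0], 0.0], [[0, 0.0015, 0], [0, 0, 0], 0.0], [[0, 0, 0], [0, 0, 0], 0.0]]'

```text
time_s: 17.27
tcp_pos: [0.5468, -0.0016, 0.0187]
ee_rot: [[-0.984, -0.003, -0.179], [0.179, -0.004, -0.984], [0.002, -1.0, 0.005]]
wrist_force: [0.1, 1.0, -2.6]
gripper_width: 0.206
```

Request:
jog_arm --series '[[[0, 0.001, 0], [0, 0, 0], 0.0], [[0, 0.0005, 0], [0, 0, 0], 0.0], [[0, 0, 0], [0, 0, 0], 0.0]]'

```text
time_s: 17.65
tcp_pos: [0.5468, -0.0017, 0.0182]
ee_rot: [[-0.984, -0.002, -0.179], [0.179, -0.004, -0.984], [0.001, -1.0, 0.005]]
wrist_force: [-2.8, -0.9, 5.0]
gripper_width: 0.205
```

Contact felt at the expected height. Release gently and rise.

Request:
jog_arm --series '[[[0, 0, 0], [0, 0, 0], 0.022], [[0, 0, 0], [0, 0, 0], 0.03], [[0, 0, 0], [0, 0, 0], 0.03], [[0, -0.01, 0], [0, 0, 0], 0.03], [[0, -0.03, 0], [0, 0, 0], 0.03], [[0, -0.05, 0], [0, 0, 0], 0.03], [[0, -0.05, 0], [0, 0, 0], 0.03], [[0.03, -0.03, -0.02], [0, 0, 0], 0.03], [[0, 0, 0], [0, 0, 0], 0.03]]'

```text
time_s: 18.77
tcp_pos: [0.5219, 0.0253, 0.191]
ee_rot: [[-0.984, 0.004, -0.177], [0.177, -0.002, -0.984], [-0.004, -1.0, 0.001]]
wrist_force: [0.3, -0.1, -0.7]
gripper_width: 0.345
```

```bash
python3 - <<'E'
from h import *
st(); C=cam("wrist"); w=capture("wrist")[:,:,::-1].copy(); b=capture("scene")[130:270,220:420,::-1]
c,s=np.cos(YAW),np.sin(YAW)
def T(x,y,zz): return [.5755+(c*x-s*y)/1e3,-.0165+.0015+(s*x+c*y)/1e3,zz/1e3]
def L(col,*pts): cv2.polylines(w,[proj(C,[T(*p) for p in pts]).astype(int).reshape(-1,1,2)],False,col,1)
L((0,255,0),(-42.5,75,31),(-42.5,-75,24),(-21.5,-75,24),(-21.5,75,31)) if 0 else None
L((0,255,0),(-43,-74,23.5),(-21,-74,23.5)); L((0,255,0),(-32,-74,23.5),(-32,75,30.5)); L((255,0,0),(-66,-91,46),(66,-91,46))
cv2.imwrite("pics/end.png",np.vstack([w[20:260,120:520]*1,cv2.resize(b,(400,280),interpolation=2)]))
E
```

```text
18.77 [0.5219 0.0253 0.191 ] x [-0.984  0.177 -0.004] y [ 0.004 -0.002 -1.   ] F [ 0.3 -0.1 -0.7] w 0.345 j [ 20.7  13.5 -16.8   0.2 -59.5 -31. ]
```

View pics/end.png

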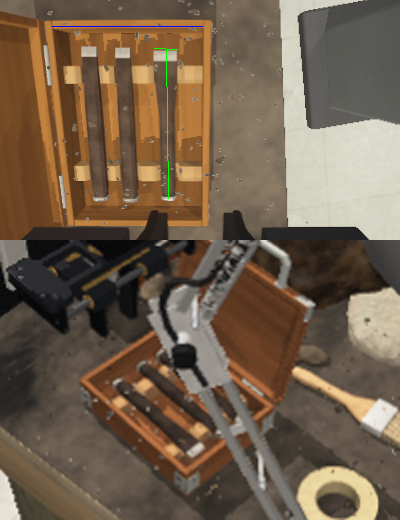

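The chisel lies in both notches. Its edge matches the predicted seated position (165,50) and its head is at (168,198), parallel to its neighbours. The lid is still open, so I'm handing in.

```bash
python3 -c "
from station import *
print(finish_job())"
```

```text
the job is handed in; nothing more can be done
None
```

The lid is open on its stop and the broad chisel lies in the empty place of the rack, edge to the same side as the other two. I handed the job in at about 19 s of the 53 s allowed. The hand-in gave no verdict, so this rests on my own checks.

**Lid:** I gripped the bar and turned the lid over its arc at about 0.4 rad/s, measured it at about 104.4° against the stop, then let go. The later pictures show it still open.

**Chisel:** I set it down slowly until the wrist force showed contact, at 18.2 mm tool height where I had predicted 18. I then released and rose straight up. In the last wrist picture its edge and axis lie on the predicted seated position within about 1–2 mm, parallel to its neighbours.

**Other things:** The narrow chisels looked untouched in the last wrist picture. The brush and tape looked in place in the last scene picture. I did not re-measure them, and I did not recheck the tin or hammer.

**Irregularities:**
- **Joint 5 limit:** While opening the lid, joint 5 came within half a degree of its limit because I tilted the tool too far. I turned the tool back about the bar; the wrist force read about 36 N at most (limit 120 N).
- **Gripper reading:** On the 15 mm chisel the gripper read about 18 mm, which I could not explain. The chisel was held straight and seated normally.

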